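Tighten the torch clamp bolt with the ratchet wrench

ROBOT

A 7-joint arm with a two-finger parallel gripper is mounted at the origin on the work surface. World frame = base frame: x ahead of the robot, y to its left, z up, the work surface at z = 0. Lengths are in m, angles in rad, forces in N, time in s.
With the tool pointing down it reaches from about 0.4 to 0.875 m from the base axis. Payload 19.3 kg.
Tool frame: the origin (TCP) lies at the very end of the fingers, on their centre line; the grasp point (between the pads) lies 19 mm behind it; z points along the fingers, y is the line along which they close (so a half turn about z gives the same grasp; the last joint's range is limited). The gripper opens to 85 mm and grips with 20 to 120 N. Pads are 22 mm wide; open, the fingers measure 114 mm over their backs; the gripper's body (76 mm by 85 mm) begins 54 mm behind the grasp point. The pads swing forward as they close: fully open they stand 13 mm farther back than shut.
Start: joints at [-1.39, 0.521, -0.036, 1.599, 0.021, 1.021, -0.113], TCP at [0.155, 0.605, 0.231] pointing down, gripper open.
Joint ranges: [-2.91, 2.91], [-0.3, 2.13], [-1.5, 1.42], [0.17, 2.43], [-1.26, 4.41], [0.16, 1.93], [-2.52, 2.52]. Speed limits (rad/s): [1.89, 1.89, 2.39, 2.39, 3.01, 3.01, 3.01].

INTERFACE

Orientations are given as [roll, pitch, yaw] about the fixed x, y, z axes, in that order (R = Rz(yaw) Ry(pitch) Rx(roll)).
In Python, from workcell import bot gives the robot as it stands.
- The arm moves only by the tool jog_arm, never from a script. Its argument "motion" is a list of rows, each a list of 5 numbers: the shift along the tool's x, y, z scaled (see below), then the turn about the tool's z scaled (see below), then the opening, from 0 (shut) to 1 (fully open). A call has 1 to 12 rows; each row shifts and turns the commanded pose from where the row before left it, along the tool's axes as they then stand; what a row does not reach is not made up. The controller multiplies each number of a shift by 30 mm and each number of a turn by 0.08 rad. A row lasts 1/10 s, in which the tool goes at most 50 mm and 8.59 degrees, less where a joint would pass 70% of its speed; a pose out of reach is approached as far as the arm can. A call with a number of a shift or a turn outside -1 to 1 is refused whole. A call with a gripper value outside its range is refused whole. The fingers move at their own pace and stop on an object; "newtons" is the grip in N (left out, the last holds). Time passes only in rows, so rows that do not move let the fingers close. It gives the time, the measured TCP pose, the force, the opening and the grip force at its end, in the units of the state.
- bot.observe(): the state, without advancing time (a new reading comes with each control period).
- bot.grab_frame(name): name is "side" or "top"; returns a dict with "pixels" (400x640x3 uint8, red, green, blue), "fovy" (degrees; the focal length in pixels is half the picture's height over the tangent of half this angle, whatever the lens; pixels are square), "cx", "cy" (the principal point, pixels), "rvec" (rotation vector, rad) and "tvec" (3), from world to camera coordinates, as OpenCV has them. Camera axes: x right, y down, z forward; pixel columns grow to the right and rows downward; lengths in m; the calibration is good to about 2 mm. A picture is of the moment at which its call begins. There is no depth.
- bot.job_done(): hands the job in; it is judged then, once.
The state is a dict: "clock": time; "qpos": joint angles; "qd": joint speeds; "joint_efforts": joint torques, N m; "position": TCP position; "tool_rot": TCP orientation; "force": force on the tool from outside, world axes, zero at the start; "moment": the same for the moment, N m; "grip_width": finger opening in m; "finger_force": force on a finger pad.
Only numpy, scipy, OpenCV 4.12 (cv2) and the standard library are available. Lean on these libraries where they do the work, as an engineer would, in place of code of your own. Each camera call takes 0.05 s, during which the arm holds its last target. There are 200 camera calls.

TASK

Take the ratchet ring wrench from its rest, set its ring fully down over the hexagonal head of the torch mount's loose clamp bolt and tighten it clockwise, swinging the handle back and forth with the ring kept on the head all the while, until it has run in and stiffened properly tight, but do not overtighten it. Turn it with the wrench only, not with the fingers. Then let go and leave the wrench sitting on the bolt, and leave the other things on the bench alone.

Things in the scene. Friction and masses are not known exactly. Their poses are not given: they have to be found in the camera images.
- mount: fixed torch mount: wooden block 190 x 110 mm, 50 mm tall, under a 5 mm steel plate; a burner on a bracket stands 60 to 170 mm in +x of the origin, up to 200 mm tall. Origin: on the bench straight below the clamp bolt's axis; the block spans x -45 to +145, y -55 to +55 mm, z up. The bolt rises from a washer 52 mm wide, its top 59 mm above the bench
- bolt_head (a point): centre of the foot of the clamp bolt's hexagonal head, on the washer, 59 mm above the bench. The head is 30 mm across flats, 10 mm tall, and then tapers for 11 mm to a blunt hexagonal point 17 mm across flats, 80 mm above the bench. z is up; x points square to one flat and turns with the bolt
- bolt (a joint): turn of the clamp bolt in its thread in rad, growing clockwise seen from above (tightening). It starts between 0 and 0.5, turns against a steady drag of 0.45 N m (4.5 N at the wrench's grip), stays where it is left, and is run in at 2.7, where it stops
- clamp (a joint): how far the clamp under the bolt (washer and bolt turn with it) has bitten, in rad; 0 until the bolt is run in. Then, from 0.65 N m, it gives clockwise, stiffening by 2.5 N m per rad, and stays where it is left (slips back to 0.26 at most). Properly tight from 0.06 (0.8 N m, 8 N at the grip), spoiled by overtightening past 0.3 (1.4 N m)
- wrench_grip (a point): grip of the flat steel ratchet ring wrench: mid-thickness of its handle, 100 mm from the ring's centre, near its centre of mass. x along the handle to the ring, y across it, z up. 260 mm long, about 0.4 kg; handle 20 mm wide, 14 mm thick, from 33 to 225 mm behind the ring's centre. It lies right side up on the rest's slats, its underside 28 mm above the bench
- wrench_ring (a point): centre of the wrench's ring head at mid-height, 8 mm over the wrench's flat underside (1 mm higher than wrench_grip); head 66 mm wide, 16 mm thick; axes as wrench_grip. When fully down on the bolt, the underside lies on the washer and this point is 67 mm above the bench, on the bolt's axis
- wrench_hex (a point): the same point, but turning with the ring's hexagonal through-hole (32 mm across flats, x square to one flat). It fits over the head with 1 mm play all round and about 0.1 rad either way. A clockwise swing of the handle (from above) drives it; anticlockwise it slips, with a click each 0.37 rad; up to 0.37 rad plus the play is lost at each reversal
- rest: fixed wooden rest for the wrench: board 200 x 80 x 6 mm with two cross slats up to 28 mm above the bench, 85 mm to -x and 37 mm to +x of its centre. Origin: centre of its underside; x along its length
- tool_jar: glass jar 80 mm wide with tools standing in it, 200 mm tall; body origin: centre of its underside
- paddle: black graphite paddle lying flat, 200 mm long, 16 mm thick, wooden handle; body origin: underside, near its middle
- marver: black graphite block 80 x 60 x 20 mm; body origin: centre of its underside
- spanner: plain open-ended spanner lying flat, 180 mm long, 8 mm thick (no ring: not the tool wanted); body origin: underside, mid-length
- frit_jar: small amber glass jar 56 mm wide, 75 mm tall; body origin: centre of its underside
- tin: steel tin 70 mm wide, 90 mm tall; body origin: centre of its underside
- spare_nut: loose small steel nut 25 mm wide, 11 mm tall; body origin: centre of its underside
Mind the look-alikes: they are no part of the job. What is shaped like the mount but red is not meant.

How it is judged:
By the outcome, as a careful person would: the job done as asked, in the order asked, and still so for the second after the job is handed in, with the robot touching nothing.
It also fails if it takes over 67 s, if anything falls off the work surface, if the arm or the gripper's body presses on something with over 40 N, if the wrist force passes 120 N, or if a joint passes its speed limit or range.

## Working session

There is one attempt and no reset: what is moved stays moved. The work goes in short steps, Python scripts to look and compute and a tool call to move; the robot and the scene stay as the last step left them, time stands still between calls to the robot, and variables do not carry over. Pictures are saved under pics/ and viewed, at most 10 in all, crops included, and the job is handed in when it is done.

Besides the shell and the picture viewer there is one more tool, called as name([rows], argument=value, ...), one row to a line, values as JSON. jog_arm: Moves the arm, as the interface text tells. Shifts and turns lie within -1 to 1; 1 stands for 30 mm of shift or 0.08 rad of turn. Its arguments: {"type":"object","properties":{"motion":{"type":"array","items":{"type":"array","items":{"type":"number"}}},"newtons":{"type":"number"}},"required":["motion"]}

```bash
mkdir -p pics; cat > h.py <<'E'
import numpy as np, cv2
from workcell import bot
def cam(n):
    f=bot.grab_frame(n); return f
def K(f):
    F=200/np.tan(np.radians(f["fovy"])/2); return np.array([[F,0,f["cx"]],[0,F,f["cy"]],[0,0,1.]])
def w(f,u,v,z):
    R=cv2.Rodrigues(np.array(f["rvec"],float))[0]; t=np.array(f["tvec"],float).ravel()
    d=R.T@np.linalg.inv(K(f))@[u,v,1]; c=-R.T@t
    return c+d*(z-c[2])/d[2]
def px(f,P):
    return cv2.projectPoints(np.array(P,float).reshape(-1,1,3),np.array(f["rvec"],float),np.array(f["tvec"],float),K(f),None)[0][:,0]
def save(f,name,box=None,s=1):
    i=f["pixels"][:,:,::-1]
    if box: i=i[box[1]:box[3],box[0]:box[2]]
    cv2.imwrite("pics/"+name,cv2.resize(i,None,fx=s,fy=s,interpolation=cv2.INTER_CUBIC))
E
python3 - <<'E'
from h import *
import pickle
for n in("top","side"):
    f=cam(n);save(f,n+"0.png");pickle.dump(f,open(n+".pkl","wb"))
    print(n,f["fovy"],f["cx"],f["cy"],f["rvec"],f["tvec"])
print(bot.observe())
E
```

```text
top 50.28221403828203 321.3184584942428 199.19745085770114 [ 2.18283344 -2.11963017  0.21448625] [-0.02307518  0.48154983  1.1677963 ]
side 54.01264981702608 321.6420098652938 198.0539913810628 [ 2.31258585 -0.79385619  0.31953983] [-0.39403756  0.27107529  1.03293876]
{'clock': 0.1, 'qpos': array([-1.39017472,  0.52197559, -0.03632937,  1.59993456,  0.02119174,
        1.02111245, -0.11277086]), 'qd': array([ 7.90908508e-04, -7.26992088e-04,  2.71971106e-04, -3.81152671e-04,
       -1.21442186e-04, -3.72891456e-04,  1.80605623e-05]), 'joint_efforts': array([ 3.46624285e-03, -9.28491783e+01,  1.98406354e+00, -3.70530438e+01,
        1.81582285e-02,  5.25551965e-03,  4.04538594e-05]), 'position': array([0.15507967, 0.60514326, 0.23077596]), 'tool_rot': array([-3.14054939e+00,  6.52538763e-05,  2.89078631e+00]), 'force': array([-0.34926508, -1.07254215, -0.85914588]), 'moment': array([0.03359076, 0.07567082, 0.02907826]), 'finger_force': 0.0, 'grip_width': 0.0854508797571983}
```

View pics/top0.png

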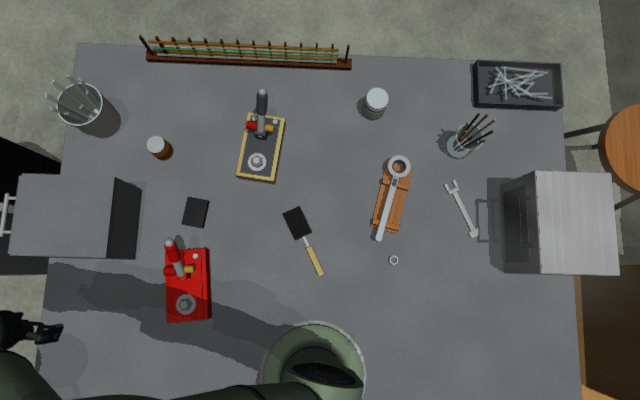

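View pics/side0.png

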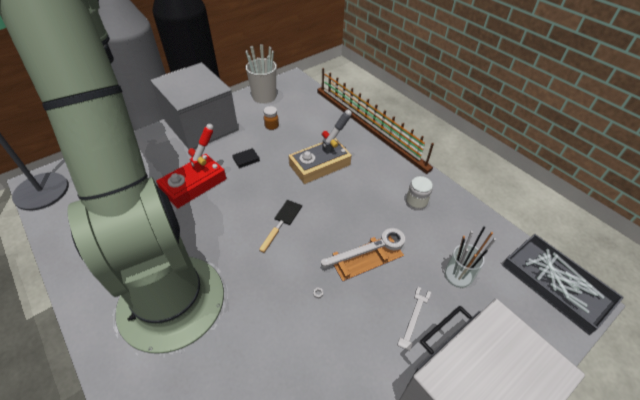

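Candidates: wrench with a ring at top (399,167) on the rest; plain spanner (462,208) is not it. Wooden mount bolt at (257,161); red mount bolt at (186,304) is not meant. Now a close crop of both choices.

```bash
python3 - <<'E'
from h import *
import pickle
f=pickle.load(open("top.pkl","rb"))
i=f["pixels"][:,:,::-1]
a=cv2.resize(i[140:250,360:420],None,fx=5,fy=5,interpolation=cv2.INTER_CUBIC)
b=cv2.resize(i[100:190,230:296],None,fx=6,fy=6,interpolation=cv2.INTER_CUBIC)
b=cv2.copyMakeBorder(b,0,550-540,0,0,cv2.BORDER_CONSTANT)
cv2.imwrite("pics/crop1.png",np.hstack([a,b]))
s=pickle.load(open("side.pkl","rb"))
for n,p,z in (("ring",(399,167),.044),("tail",(379,239),.042),("bolt",(257,161),.07)):
    P=w(f,*p,z);print(n,P,px(s,P))
E
```

```text
ring [ 0.5825544  -0.23006536  0.044     ] [[393.67472382 237.50485452]]
tail [ 0.37399886 -0.17336635  0.042     ] [[324.4470612 262.6280334]]
bolt [0.57909218 0.17424697 0.07      ] [[307.92636504 155.17418177]]
```

View pics/crop1.png

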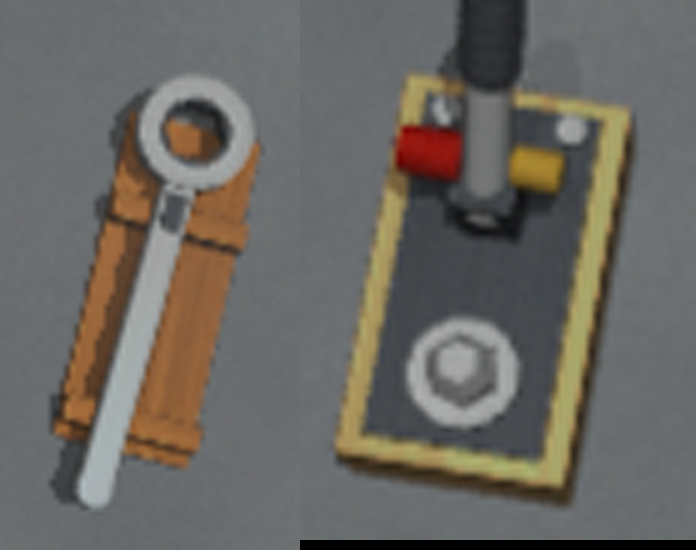

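Left crop: ring centre at pixel (399.4,166.4), handle tip near (379,241). Right crop: washer centre at (257.2,161.8), hex apex at (256.7,160.3), burner away in +x. Both choices match the description. Now I'll fit the points more closely.

```bash
python3 - <<'E'
from h import *
import pickle
f=pickle.load(open("top.pkl","rb"))
i=f["pixels"].astype(int)
R=cv2.Rodrigues(np.array(f["rvec"]))[0];print("cam",-R.T@np.array(f["tvec"]))
m=((i.min(2)>120)&(i.max(2)-i.min(2)<35)).astype(np.uint8)
m[:, :360]=0;m[:,425:]=0;m[:140]=0;m[250:]=0
v,u=np.nonzero(m)
P=np.array([w(f,a,b,.043) for a,b in zip(u,v)])
c0=w(f,399.4,166.4,.044)
r=np.linalg.norm(P[:,:2]-c0[:2],axis=1)
ringP=P[r<.042]; (cx,cy),rad=cv2.minEnclosingCircle(ringP[:,:2].astype(np.float32));print("ring",cx,cy,rad,c0)
H=P[(r>.05)]
l=cv2.fitLine(H[:,:2].astype(np.float32),cv2.DIST_L2,0,.01,.01).ravel();print("line",l,"len",r.max())
d=l[:2]*np.sign(l[0]);yaw=np.arctan2(d[1],d[0]);print("yaw",yaw,"offset of ring from line",np.cross(d,[cx-l[2],cy-l[3]]))
g=np.array([cx,cy])-.1*d;print("grip",g)
print("bolt",w(f,257.2,161.8,.059),w(f,256.7,160.3,.08))
# mount edges: corners pixels of plate
for p in ((407/1,),):pass
for x,y in ((343,448),(560,478),(628,112),(412,78)):
    print("corner",w(f,(x-300)/6+230,y/6+100,.05))
# hex orientation crops
a=cv2.resize(f["pixels"][150:182,384:416,::-1],(390,390),interpolation=cv2.INTER_CUBIC)
b=cv2.resize(f["pixels"][147:175,243:271,::-1],(390,390),interpolation=cv2.INTER_CUBIC)
cv2.imwrite("pics/hex.png",np.hstack([a,b]))
E
```

```text
cam [0.28410856 0.02996912 1.23067261]
ring 0.5837017893791199 -0.2307475507259369 0.03710272163152695 [ 0.58437068 -0.23123213  0.044     ]
line [ 0.964424   -0.26436016  0.44757682 -0.19101214] len 0.22450695060036469
yaw -0.26754043 offset of ring from line -0.0023357645
grip [ 0.48725939 -0.20431153]
bolt [0.57959523 0.17493719 0.059     ] [0.57850948 0.17392973 0.08      ]
corner [0.54263735 0.23025569 0.05      ]
corner [0.53174318 0.12819195 0.05      ]
corner [0.71278047 0.10359806 0.05      ]
corner [0.72575319 0.20790822 0.05      ]<stdin>:15: DeprecationWarning: Arrays of 2-dimensional vectors are deprecated. Use arrays of 3-dimensional vectors instead. (deprecated in NumPy 2.0)
```

View pics/hex.png

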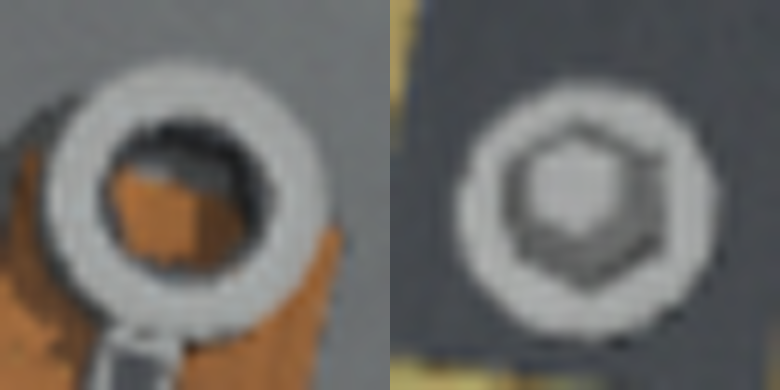

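jog_arm([
  [-0.5,-0.4,-0.8,0,1],
  [-1,-0.75,-0.8,0,1],
  [-1,-0.75,-0.8,0,1],
  [-1,-0.75,0,0,1],
  [-1,-0.75,0,0,1],
  [-1,-0.75,0,0,1],
  [-1,-0.75,0,0,1],
  [-1,-0.75,0,0,1],
  [-1,-0.75,0,0,1],
  [-1,-0.75,0,0,1],
  [-1,-0.75,0,0,1],
  [-1,-0.75,0,0,1],
], newtons=60)

```text
clock: 1.3
position: [0.4256, 0.267, 0.3032]
tool_rot: [-3.141, -0.0, 2.891]
force: [1.4, 0.3, -0.7]
grip_width: 0.0851
finger_force: 0.0
```

```bash
cat >> h.py <<'E'
def go(x,y,z,yaw,o=None):
    """units of shift and turn still needed to reach the tool-down pose"""
    o=o or bot.observe(); p=o["position"]; a=o["tool_rot"][2]
    d=np.array([x,y,z])-p; t=(yaw-a+np.pi)%(2*np.pi)-np.pi
    print("t",round(o["clock"],2),"pos",p.round(4),"rot",o["tool_rot"].round(3),"F",o["force"].round(1),"M",o["moment"].round(2),"w",round(o["grip_width"],4),"q",o["qpos"].round(2))
    print("units x,y,z,turn:",np.round([(d[0]*np.cos(a)+d[1]*np.sin(a))/.03,(d[0]*np.sin(a)-d[1]*np.cos(a))/.03,-d[2]/.03,-t/.08],2))
E
python3 - <<'E'
from h import *
import pickle
go(.4875,-.205,.12,2.874)
from scipy.ndimage import map_coordinates as mc
f=pickle.load(open("top.pkl","rb"))
def prof(im,fr,c,z,rs,th):
    P=np.array([[c[0]+r*np.cos(t),c[1]+r*np.sin(t),z] for t in th for r in rs])
    q=px(fr,P);return mc(im,[q[:,1],q[:,0]],order=1).reshape(len(th),-1)
g=f["pixels"].astype(float)
th=np.radians(np.arange(0,360,5))
def hexfit(im,fr,c0,z,af,sgn):
    best=[]
    for dx in np.arange(-.004,.0041,.001):
     for dy in np.arange(-.004,.0041,.001):
      for ph in np.radians(np.arange(0,60,3)):
        r=af/2/np.cos((th-ph+np.pi/6)%(np.pi/3)-np.pi/6)
        o=0
        S=[]
        for k in(.0015,-.0015):
            P=np.c_[c0[0]+dx+(r+k)*np.cos(th),c0[1]+dy+(r+k)*np.sin(th),np.full(len(th),z)]
            q=px(fr,P);S.append(mc(im,[q[:,1],q[:,0]],order=1))
        best.append((np.mean(S[0]-S[1]),np.degrees(ph),dx*1e3,dy*1e3))
    best.sort(reverse=True);return np.round(best[:6],1)
G=g[:,:,2]  # blue: wood dark
print("hole flat-normal deg",hexfit(G,f,(.5838,-.2310),.044,.032,1))
print("bolt",hexfit(G,f,(.5796,.1749),.069,.030,1))
E
```

```text
t 1.3 pos [0.4256 0.267  0.3032] rot [-3.141 -0.     2.891] F [ 1.4  0.3 -0.7] M [ 0.03 -0.02 -0.06] w 0.0851 q [-0.79  0.25  0.13  1.83 -0.04  1.07  0.68]
units x,y,z,turn: [ -5.9  -14.73   6.11   0.21]
hole flat-normal deg [[30.7 36.   4.   3. ]
 [30.6 27.   4.   4. ]
 [30.4 30.   4.   4. ]
 [30.4 33.   4.   3. ]
 [30.4 24.   4.   4. ]
 [30.4 39.   4.   3. ]]
bolt [[30.  42.  -1.   1. ]
 [29.9 39.  -1.   1. ]
 [29.9 45.  -1.   1. ]
 [29.7 36.  -1.   1. ]
 [29.7 36.  -1.   2. ]
 [29.6 39.  -1.   2. ]]
```

jog_arm([
  [-0.4,-0.7,0,0,1],
  [-0.5,-1,0,0,1],
  [-0.5,-1,0,0,1],
  [-0.5,-1,0,0,1],
  [-0.5,-1,0,0.2,1],
  [-0.5,-1,0,0,1],
  [-0.5,-1,0,0,1],
  [-0.5,-1,0.5,0,1],
  [-0.5,-1,0.8,0,1],
  [-0.5,-1,0.8,0,1],
  [-0.5,-1,0.8,0,1],
  [-0.3,-1,0.8,0,1],
])

```text
clock: 2.5
position: [0.5, -0.1161, 0.1912]
tool_rot: [-3.141, 0.0, 2.875]
force: [1.4, -0.1, -0.4]
grip_width: 0.0854
finger_force: 0.0
```

jog_arm([
  [-0.2,-1,0.8,0,1],
  [-0.1,-1,0.8,0,1],
  [0,-1,0.8,0,1],
  [0,0,0,0,1],
  [0,0,0,0,1],
])

```text
clock: 3.0
position: [0.4842, -0.2042, 0.1199]
tool_rot: [-3.142, -0.001, 2.873]
force: [-0.2, 0.6, 0.6]
grip_width: 0.0853
finger_force: 0.0
```

```bash
python3 - <<'E'
from h import *
go(.4875,-.205,.018,2.874)
E
```

```text
t 3.0 pos [ 0.4842 -0.2042  0.1199] rot [-3.142e+00 -1.000e-03  2.873e+00] F [-0.2  0.6  0.6] M [ 0.03 -0.    0.02] w 0.0853 q [ 0.08  0.54  0.28  1.97 -0.23  0.66  1.81]
units x,y,z,turn: [-0.11  0.    3.4  -0.01]
```

jog_arm([
  [-0.1,0,0.7,0,1],
  [0,0,0.8,0,1],
  [0,0,0.8,0,1],
  [0,0,0.7,0,1],
  [0,0,0.4,0,1],
  [0,0,0,0,1],
  [0,0,0,0,1],
  [0,0,0,0,0],
  [0,0,0,0,0],
  [0,0,0,0,0],
  [0,0,0,0,0],
  [0,0,0,0,0],
], newtons=60)

```text
clock: 4.2
position: [0.4878, -0.2046, 0.0187]
tool_rot: [3.141, 0.0, 2.875]
force: [0.3, 3.2, 6.5]
grip_width: 0.019
finger_force: 58.3
```

jog_arm([
  [0,0,0,0,0],
  [0,0,0,0,0],
  [0,0,0,0,0],
  [0,0,-0.3,0,0],
  [0,0,-0.5,0,0],
  [0,0,-0.6,0,0],
  [0,0,-0.8,0,0],
  [0,0,-1,0,0],
  [0,0,-1,0,0],
  [0,0,0,0,0],
  [0,0,0,0,0],
])

```text
clock: 5.3
position: [0.4876, -0.2045, 0.1446]
tool_rot: [3.141, 0.001, 2.875]
force: [-0.1, -0.3, -4.1]
grip_width: 0.0189
finger_force: 59.8
```

```bash
python3 - <<'E'
from h import *
import pickle
go(.4,.2,.2,2.874)
f=cam("top");g=cam("side");pickle.dump((f,g),open("lift.pkl","wb"))
a=cv2.resize(f["pixels"][120:260,340:440,::-1],None,fx=4,fy=4,interpolation=cv2.INTER_CUBIC)
b=cv2.resize(g["pixels"][180:320,290:390+20,::-1],None,fx=3,fy=4,interpolation=cv2.INTER_CUBIC)
cv2.imwrite("pics/lift.png",np.hstack([a,b]))
E
```

```text
t 5.3 pos [ 0.4876 -0.2045  0.1446] rot [3.141e+00 1.000e-03 2.875e+00] F [-0.1 -0.3 -4.1] M [-0.01  0.09  0.02] w 0.0189 q [ 0.06  0.51  0.3   1.95 -0.22  0.72  1.8 ]
units x,y,z,turn: [ 6.370e+00  1.224e+01 -1.850e+00  1.000e-02]
```

View pics/lift.png

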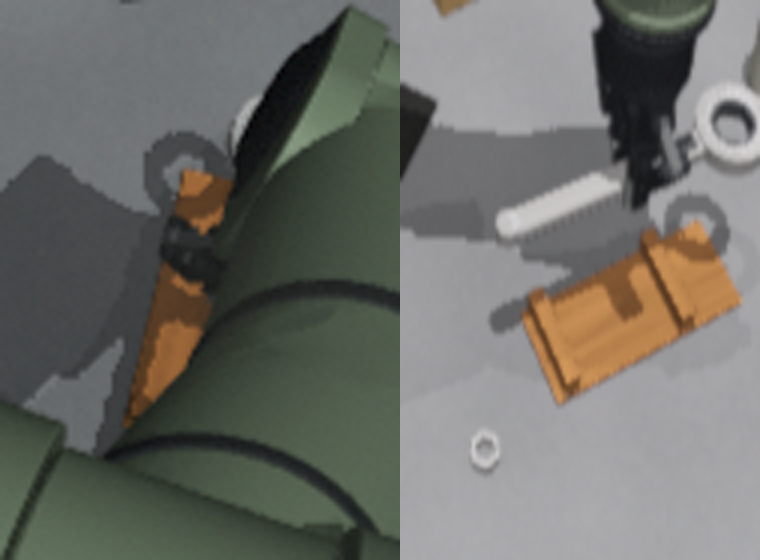

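```bash
cat > hexm.py <<'E'
from h import *
from scipy.optimize import minimize
def hexmask(fr,c0,z,af,name,thr=None,inner_dark=True,S=10,W=22):
    q0=px(fr,[c0[0],c0[1],z])[0].round().astype(int)
    b=fr["pixels"][q0[1]-W:q0[1]+W,q0[0]-W:q0[0]+W].min(2)
    B=cv2.resize(b,None,fx=S,fy=S,interpolation=cv2.INTER_CUBIC).astype(float)
    def poly(c,ph,k=1):
        t=ph+np.pi/6+np.arange(6)*np.pi/3;r=k*af/np.sqrt(3)
        q=px(fr,np.c_[c[0]+r*np.cos(t),c[1]+r*np.sin(t),np.full(6,z)])
        return ((q-q0+W+.5)*S-.5)
    res=[]
    for ph in np.radians(np.arange(-30,30,3)):
      for dx in np.arange(-5,5.1,1)*1e-3:
       for dy in np.arange(-5,5.1,1)*1e-3:
        c=(c0[0]+dx,c0[1]+dy)
        i=np.zeros(B.shape,np.uint8);o=i.copy()
        cv2.fillPoly(i,[poly(c,ph).round().astype(np.int32)],1);cv2.fillPoly(o,[poly(c,ph,1.3).round().astype(np.int32)],1);o-=i
        n=(B<thr)
        res.append((n[i>0].mean()-n[o>0].mean(),np.degrees(ph),dx*1e3,dy*1e3))
    res=np.array(res)
    bp=[res[abs(res[:,1]-p)<.1][:,0].max() for p in np.arange(-30,30,3)]
    print(name,"best",res[res[:,0].argmax()].round(2)," by angle -30..27:",np.round(bp,3))
E
python3 - <<'E'
from hexm import *
import pickle
t=pickle.load(open("top.pkl","rb"));s=pickle.load(open("side.pkl","rb"));lt,ls=pickle.load(open("lift.pkl","rb"))
for T in (95,115):
    hexmask(t,(.584,-.231),.044,.032,"top0",T)
    hexmask(s,(.584,-.231),.044,.032,"side0",T)
    hexmask(ls,(.584,-.231),.170,.032,"sidelift",T)
P=w(ls,399.3,210.5,.170);print(P)
hexmask(t,(.579,.175),.069,.030,"bolt",130)
hexmask(s,(.579,.175),.069,.030,"boltside",130)
E
```

```text
top0 best [ 0.53 15.    1.    5.  ]  by angle -30..27: [0.522 0.518 0.52  0.517 0.521 0.522 0.52  0.515 0.52  0.521 0.515 0.514
 0.518 0.518 0.52  0.527 0.518 0.516 0.514 0.517]
side0 best [ 0.86 -6.   -1.    4.  ]  by angle -30..27: [0.851 0.855 0.854 0.853 0.856 0.854 0.852 0.859 0.863 0.859 0.856 0.85
 0.85  0.85  0.847 0.847 0.849 0.85  0.846 0.847]
sidelift best [  0.41 -24.    -2.     1.  ]  by angle -30..27: [0.405 0.409 0.409 0.408 0.406 0.404 0.4   0.397 0.389 0.385 0.384 0.383
 0.38  0.381 0.382 0.384 0.387 0.389 0.396 0.4  ]
top0 best [ 0.47 -3.    1.   -3.  ]  by angle -30..27: [0.459 0.459 0.457 0.457 0.458 0.455 0.462 0.462 0.457 0.468 0.462 0.461
 0.463 0.46  0.464 0.463 0.463 0.463 0.461 0.457]
side0 best [ 0.81 12.   -1.    3.  ]  by angle -30..27: [0.78  0.781 0.784 0.783 0.784 0.783 0.789 0.788 0.792 0.792 0.797 0.798
 0.806 0.802 0.806 0.803 0.799 0.788 0.785 0.792]
sidelift best [  0.44 -21.    -2.     1.  ]  by angle -30..27: [0.436 0.435 0.435 0.444 0.439 0.439 0.437 0.433 0.435 0.432 0.431 0.436
 0.435 0.43  0.429 0.432 0.43  0.428 0.432 0.431]
[ 0.57634989 -0.22992046  0.17      ]
bolt best [  0.45 -24.     0.     1.  ]  by angle -30..27: [0.452 0.45  0.453 0.453 0.45  0.448 0.435 0.417 0.417 0.408 0.404 0.406
 0.408 0.399 0.407 0.411 0.419 0.425 0.43  0.444]
boltside best [  0.2 -27.   -5.   -5. ]  by angle -30..27: [0.2   0.204 0.192 0.187 0.193 0.186 0.183 0.179 0.171 0.172 0.168 0.169
 0.173 0.174 0.177 0.181 0.187 0.188 0.193 0.2  ]
```

jog_arm([
  [0.1,0.5,0,0,0],
  [0.2,0.8,0,0,0],
  [0.2,1,0,0,0],
  [0.2,1,0,0,0],
  [0.2,1,0,0,0],
  [0.2,1,0,0,0],
  [0.2,1,0,0,0],
  [0.2,1,0,0,0],
  [0.2,1,0,0,0],
  [0.2,0.9,0,0,0],
  [0.1,0.6,0,0,0],
  [0,0.3,0,0,0],
])

```text
clock: 6.6
position: [0.5089, 0.1056, 0.1434]
tool_rot: [-3.141, -0.002, 2.877]
force: [-0.3, -1.2, -4.9]
grip_width: 0.0187
finger_force: 59.7
```

jog_arm([
  [0,0,0,-0.6,0],
  [0,0,0,-1,0],
  [0,0,0,-1,0],
  [0,0,0,-1,0],
  [0,0,0,-1,0],
  [0,0,0,-1,0],
  [0,0,0,-1,0],
  [0,0,0,-1,0],
  [0,0,0,-1,0],
  [0,0,0,-1,0],
  [0,0,0,-1,0],
  [0,0,0,-1,0],
])

```text
clock: 7.8
position: [0.5093, 0.1027, 0.1437]
tool_rot: [3.141, -0.001, -2.478]
force: [0.5, 0.8, -4.7]
grip_width: 0.0189
finger_force: 59.7
```

jog_arm([
  [0,0,0,-1,0],
  [0,0,0,-0.7,0],
  [0,0,0,0,0],
  [0,0,0,0,0],
])

```text
clock: 8.2
position: [0.5095, 0.1029, 0.1439]
tool_rot: [3.141, -0.001, -2.347]
force: [0.5, 0.6, -3.7]
grip_width: 0.0186
finger_force: 59.7
```

```bash
python3 - <<'E'
from h import *
import pickle
go(.5095,.1034,.0927,-2.3416)
f=cam("top");g=cam("side");pickle.dump((f,g),open("hov.pkl","wb"))
a=cv2.resize(f["pixels"][120:220,220:320,::-1],None,fx=4,fy=4,interpolation=cv2.INTER_CUBIC)
b=cv2.resize(g["pixels"][90:190,250:350,::-1],None,fx=4,fy=4,interpolation=cv2.INTER_CUBIC)
cv2.imwrite("pics/hov.png",np.hstack([a,b]))
E
```

```text
t 8.2 pos [0.5095 0.1029 0.1439] rot [ 3.141e+00 -1.000e-03 -2.347e+00] F [ 0.5  0.6 -3.7] M [-0.01 -0.01 -0.01] w 0.0186 q [-0.32  0.48  0.01  1.96 -0.01  0.71  2.06]
units x,y,z,turn: [-0.01  0.01  1.71 -0.07]
```

View pics/hov.png

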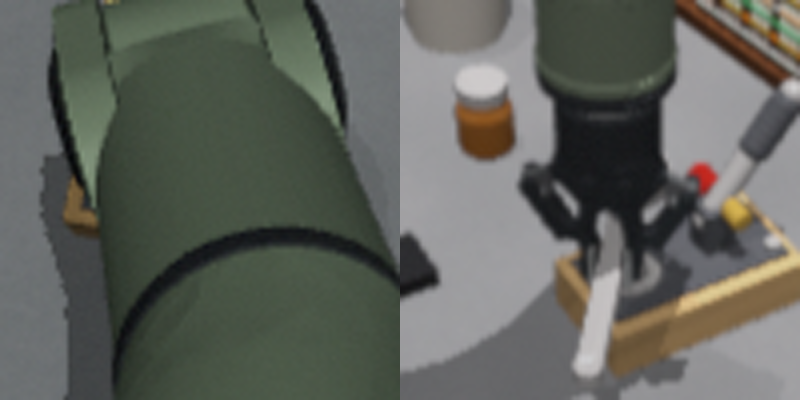

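The side view shows the wrench held level at hover, ring hidden behind the gripper just above the bolt. I'll descend by dead reckoning and watch the force.

jog_arm([
  [0,0,0.5,0,0],
  [0,0,0.6,0,0],
  [0,0,0.5,0,0],
  [0,0,0.4,0,0],
  [0,0,0.3,0,0],
  [0,0,0.2,0,0],
  [0,0,0.1,0,0],
  [0,0,0,0,0],
  [0,0,0,0,0],
])

```text
clock: 9.2
position: [0.5099, 0.1034, 0.0666]
tool_rot: [-3.141, 0.0, -2.345]
force: [-0.2, 0.7, -3.9]
grip_width: 0.0191
finger_force: 59.7
```

jog_arm([
  [0,0,0.07,0,0],
  [0,0,0.07,0,0],
  [0,0,0,0,0],
])

```text
clock: 9.5
position: [0.5096, 0.1034, 0.0619]
tool_rot: [3.142, -0.0, -2.344]
force: [-0.1, 0.2, -4.2]
grip_width: 0.0188
finger_force: 59.7
```

jog_arm([
  [0,0,0.06,0,0],
  [0,0,0.05,0,0],
  [0,0,0,0,0],
])

```text
clock: 9.8
position: [0.5096, 0.1035, 0.0587]
tool_rot: [3.141, -0.0, -2.344]
force: [0.4, 0.3, -2.5]
grip_width: 0.0188
finger_force: 59.9
```

jog_arm([
  [0,0,0.06,0,0],
  [0,0,0.06,0,0],
  [0,0,0,0,0],
])

```text
clock: 10.1
position: [0.5096, 0.1035, 0.0551]
tool_rot: [3.141, 0.0, -2.344]
force: [0.1, 3.5, -6.0]
grip_width: 0.019
finger_force: 59.5
```

```bash
python3 - <<'E'
from h import *
go(.5095,.1034,.0497,-2.3416)
# arc per row about ring at R=.0998 ahead on tool -x, for turn of 1 unit (.08 rad, cw)
R=.0998;t=.08
print("arc units",np.array([-R*(1-np.cos(t)), 0])/.03, R*np.sin(t)/.03)
E
```

```text
t 10.1 pos [0.5096 0.1035 0.0551] rot [ 3.141  0.    -2.344] F [ 0.1  3.5 -6. ] M [0.49 0.17 0.14] w 0.019 q [-0.32  0.63  0.    2.   -0.    0.51  2.06]
units x,y,z,turn: [ 0.01  0.    0.18 -0.04]
arc units [-0.01063966  0.        ] 0.2658495486041145
```

jog_arm([
  [0,0,0.07,0,0],
  [0,0,0.07,0,0],
  [0,0,0,0,0],
])

```text
clock: 10.4
position: [0.5096, 0.1036, 0.0507]
tool_rot: [3.141, -0.0, -2.344]
force: [-1.3, 2.9, -2.7]
grip_width: 0.0186
finger_force: 60.1
```

jog_arm([
  [0,0,0.06,0,0],
  [0,0,0.02,0,0],
  [0,0,0,0,0],
])

```text
clock: 10.7
position: [0.5097, 0.1036, 0.0486]
tool_rot: [3.142, 0.0, -2.344]
force: [-1.8, 4.0, -1.3]
grip_width: 0.0188
finger_force: 60.3
```

```bash
python3 - <<'E'
from h import *
go(.5095,.1034,.0497,-2.3416)
g=cam("side");save(g,"seat.png",(250,90,350,190),6)
E
```

```text
t 10.7 pos [0.5097 0.1036 0.0486] rot [ 3.142  0.    -2.344] F [-1.8  4.  -1.3] M [1.02 0.16 0.36] w 0.0188 q [-0.32  0.64  0.    2.01 -0.    0.5   2.06]
units x,y,z,turn: [ 0.01  0.   -0.04 -0.03]
```

View pics/seat.png

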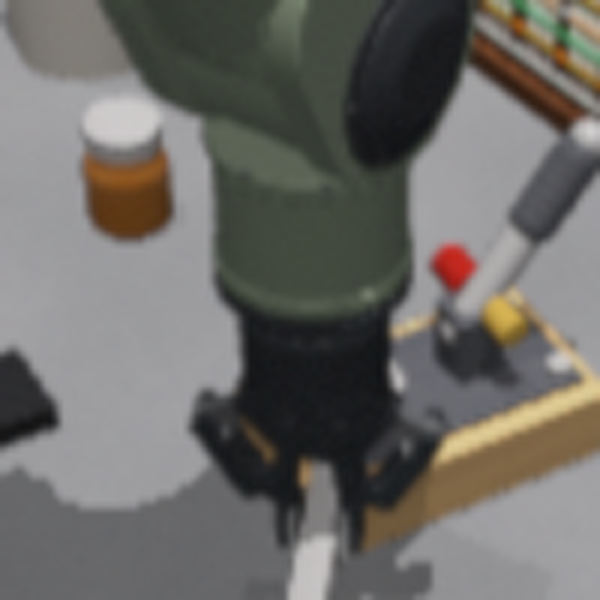

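jog_arm([
  [-0.01,0.266,0,1,0],
  [-0.01,0.266,0,1,0],
  [-0.01,0.266,0,1,0],
  [0,0,0,0,0],
])

```text
clock: 11.15
position: [0.494, 0.1226, 0.0485]
tool_rot: [3.142, -0.001, -2.586]
force: [-0.5, 0.7, -4.1]
grip_width: 0.0188
finger_force: 59.7
```

```bash
cat >> h.py <<'E'
B=np.array([.579,.175])
def st(R=.0998):
    o=bot.observe();a=o["tool_rot"][2];p=o["position"];tx=np.array([np.cos(a),np.sin(a)]);ring=p[:2]-R*tx
    F=o["force"];r=p[:2]-ring
    ty=np.array([np.sin(a),-np.cos(a)])
    print("t",round(o["clock"],2),"phi",round((a+2*np.pi)%(2*np.pi)-np.pi,3),"ring",ring.round(4),"z",p[2].round(4),"rot",o["tool_rot"].round(3)[:2],"F tool x,y,up",(F[:2]@tx).round(1),(F[:2]@ty).round(1),F[2].round(1),"M",o["moment"].round(2),"ccw torque Fxr+Mz",(r[0]*F[1]-r[1]*F[0]+o["moment"][2]).round(2),"q7",o["qpos"][6].round(2))
E
python3 -c "
from h import *
st()"
```

```text
t 11.15 phi 0.556 ring [0.5788 0.1753] z 0.0485 rot [ 3.142e+00 -1.000e-03] F tool x,y,up 0.1 0.9 -4.1 M [ 0.03  0.08 -0.02] ccw torque Fxr+Mz -0.1 q7 1.85
```

jog_arm([
  [-0.01,0.266,0.03,1,0],
  [-0.01,0.266,0,1,0],
  [-0.01,0.266,0,1,0],
  [-0.01,0.266,0,1,0],
  [0,0,0,0,0],
])

```text
clock: 11.65
position: [0.4819, 0.1517, 0.0476]
tool_rot: [-3.141, -0.001, -2.904]
force: [-3.1, 0.1, -1.0]
grip_width: 0.0186
finger_force: 60.3
```

```bash
python3 -c "
from h import *
st()"
```

```text
t 11.65 phi 0.238 ring [0.5789 0.1753] z 0.0476 rot [-3.141e+00 -1.000e-03] F tool x,y,up 3.0 0.8 -1.0 M [0.1  0.49 0.5 ] ccw torque Fxr+Mz 0.43 q7 1.58
```

jog_arm([
  [-0.01,0.266,0,1,0],
  [-0.01,0.266,0,1,0],
  [-0.01,0.266,0,1,0],
  [-0.01,0.266,0,1,0],
  [-0.01,0.266,0,1,0],
  [-0.01,0.266,0,1,0],
  [-0.01,0.266,0,1,0],
  [-0.01,0.266,0,1,0],
])

```text
clock: 12.45
position: [0.4864, 0.2144, 0.0475]
tool_rot: [-3.141, -0.002, 2.74]
force: [-8.1, 6.2, 0.1]
grip_width: 0.0188
finger_force: 60.5
```

```bash
python3 -c "
from h import *
st()
g=cam('side');save(g,'mid.png',(250,90,350,190),6)"
```

```text
t 12.45 phi -0.402 ring [0.5782 0.1754] z 0.0475 rot [-3.141e+00 -2.000e-03] F tool x,y,up 9.9 2.5 0.1 M [1.2  1.49 0.78] ccw torque Fxr+Mz 0.53 q7 1.04
```

View pics/mid.png

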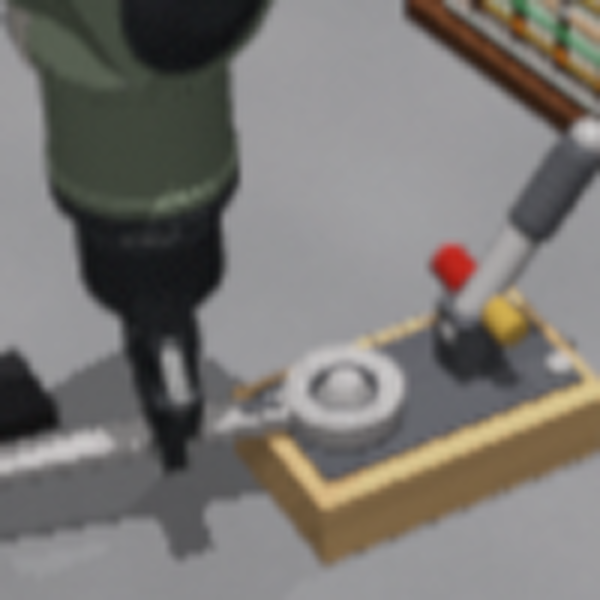

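The ring (centre about (345,390) in the crop) sits flat on the washer with the head's point showing through it, and the torque reading equals the drag. I'll swing on, easing off the radial push.

jog_arm([
  [0.02,0.266,0,1,0],
  [0.01,0.266,0,1,0],
  [-0.01,0.266,0,1,0],
  [-0.01,0.266,0,1,0],
  [-0.01,0.266,0,1,0],
  [-0.01,0.266,0,1,0],
])

```text
clock: 13.1
position: [0.5145, 0.2534, 0.0477]
tool_rot: [3.142, -0.001, 2.26]
force: [-3.7, 6.6, -1.5]
grip_width: 0.0189
finger_force: 60.2
```

```bash
python3 -c "
from h import *
st()"
```

```text
t 13.1 phi -0.882 ring [0.5779 0.1764] z 0.0477 rot [ 3.142e+00 -1.000e-03] F tool x,y,up 7.5 1.4 -1.5 M [1.25 0.39 0.74] ccw torque Fxr+Mz 0.61 q7 0.64
```

jog_arm([
  [0.01,0.266,0,1,0],
  [0.0,0.266,0,1,0],
  [-0.01,0.266,0,1,0],
  [-0.01,0.266,0,1,0],
  [-0.01,0.266,0,1,0],
  [-0.01,0.266,0,1,0],
])

```text
clock: 13.7
position: [0.5574, 0.2749, 0.0479]
tool_rot: [3.141, -0.001, 1.78]
force: [1.5, 8.2, -2.7]
grip_width: 0.0184
finger_force: 60.2
```

```bash
python3 -c "
from h import *
st()"
```

```text
t 13.7 phi -1.362 ring [0.5781 0.1773] z 0.0479 rot [ 3.141e+00 -1.000e-03] F tool x,y,up 7.7 3.2 -2.7 M [ 1.37 -0.3   0.85] ccw torque Fxr+Mz 0.53 q7 0.24
```

jog_arm([
  [0.04,-0.266,0,-1,0],
  [-0.01,-0.266,0,-1,0],
  [-0.01,-0.266,0,-1,0],
  [-0.01,-0.266,0,-1,0],
  [-0.01,-0.266,0,-1,0],
  [-0.01,-0.266,0,-1,0],
  [-0.01,-0.266,0,-1,0],
  [-0.01,-0.266,0,-1,0],
  [-0.01,-0.266,0,-1,0],
])

```text
clock: 14.6
position: [0.4981, 0.2365, 0.048]
tool_rot: [3.141, 0.002, 2.504]
force: [4.4, -1.9, -3.0]
grip_width: 0.0189
finger_force: 60.1
```

```bash
python3 -c "
from h import *
st()"
```

```text
t 14.6 phi -0.638 ring [0.5783 0.1771] z 0.048 rot [3.141e+00 2.000e-03] F tool x,y,up -4.7 1.1 -3.0 M [-0.27 -1.04  0.2 ] ccw torque Fxr+Mz 0.09 q7 0.84
```

jog_arm([
  [-0.02,-0.266,0,-1,0],
  [-0.01,-0.266,0,-1,0],
  [-0.01,-0.266,0,-1,0],
  [-0.01,-0.266,0,-1,0],
  [-0.01,-0.266,0,-1,0],
  [-0.01,-0.266,0,-1,0],
  [-0.01,-0.266,0,-1,0],
  [-0.01,-0.266,0,-1,0],
  [-0.01,-0.266,0,-1,0],
])

```text
clock: 15.5
position: [0.4788, 0.1686, 0.048]
tool_rot: [-3.141, 0.002, -3.06]
force: [7.2, -0.4, -3.5]
grip_width: 0.0187
finger_force: 60.0
```

```bash
python3 -c "
from h import *
st()"
```

```text
t 15.5 phi 0.082 ring [0.5782 0.1768] z 0.048 rot [-3.141e+00  2.000e-03] F tool x,y,up -7.1 -1.0 -3.5 M [-0.31 -1.19 -0.18] ccw torque Fxr+Mz -0.09 q7 1.45
```

jog_arm([
  [-0.04,-0.266,0,-1,0],
  [-0.01,-0.266,0,-1,0],
  [-0.01,-0.266,0,-1,0],
  [-0.01,-0.266,0,-1,0],
  [-0.01,-0.266,0,-1,0],
  [-0.01,-0.266,0,-1,0],
  [-0.01,-0.266,0,-1,0],
  [-0.01,-0.266,0,-1,0],
  [-0.01,-0.266,0,-1,0],
  [-0.01,-0.266,0,-1,0],
])

```text
clock: 16.5
position: [0.5149, 0.099, 0.0479]
tool_rot: [-3.14, 0.0, -2.261]
force: [2.9, -1.7, -1.4]
grip_width: 0.0189
finger_force: 60.2
```

```bash
python3 -c "
from h import *
st()"
```

```text
t 16.5 phi 0.881 ring [0.5784 0.176 ] z 0.0479 rot [-3.14  0.  ] F tool x,y,up -0.5 -3.3 -1.4 M [-0.35 -0.65 -0.41] ccw torque Fxr+Mz -0.08 q7 2.13
```

jog_arm([
  [-0.01,0.266,0,1,0],
  [-0.01,0.266,0,1,0],
  [-0.01,0.266,0,1,0],
  [-0.01,0.266,0,1,0],
  [-0.01,0.266,0,1,0],
  [-0.01,0.266,0,1,0],
  [-0.01,0.266,0,1,0],
])

```text
clock: 17.2
position: [0.4836, 0.1452, 0.0479]
tool_rot: [-3.14, 0.001, -2.827]
force: [3.6, -3.1, -3.0]
grip_width: 0.0192
finger_force: 60.2
```

```bash
python3 -c "
from h import *
st()"
```

```text
t 17.2 phi 0.315 ring [0.5785 0.1761] z 0.0479 rot [-3.14e+00  1.00e-03] F tool x,y,up -2.4 -4.1 -3.0 M [-0.67 -0.98 -0.01] ccw torque Fxr+Mz 0.4 q7 1.65
```

jog_arm([
  [-0.01,0.266,0,1,0],
  [-0.01,0.266,0,1,0],
  [-0.01,0.266,0,1,0],
  [0,0,0,0,0],
])

```text
clock: 17.6
position: [0.4789, 0.1694, 0.0478]
tool_rot: [-3.141, 0.002, -3.065]
force: [4.9, -6.3, -3.0]
grip_width: 0.0188
finger_force: 60.3
```

```bash
python3 -c "
from h import *
st()"
```

```text
t 17.6 phi 0.077 ring [0.5784 0.177 ] z 0.0478 rot [-3.141e+00  2.000e-03] F tool x,y,up -4.4 -6.6 -3.0 M [-1.21 -1.03 -0.26] ccw torque Fxr+Mz 0.41 q7 1.44
```

jog_arm([
  [-0.03,0.266,0,1,0],
  [-0.02,0.266,0,1,0],
  [0,0,0,0,0],
])

```text
clock: 17.9
position: [0.4791, 0.1852, 0.0476]
tool_rot: [-3.141, 0.0, 3.06]
force: [0.1, -6.9, -1.9]
grip_width: 0.0185
finger_force: 60.4
```

```bash
python3 -c "
from h import *
st()"
```

```text
t 17.9 phi -0.082 ring [0.5786 0.1771] z 0.0476 rot [-3.141  0.   ] F tool x,y,up -0.7 -6.9 -1.9 M [-1.21 -0.29 -0.22] ccw torque Fxr+Mz 0.47 q7 1.31
```

jog_arm([
  [-0.01,0.266,0,1,0],
  [-0.01,0.266,0,1,0],
  [0,0,0,0,0],
])

```text
clock: 18.2
position: [0.4817, 0.2008, 0.0476]
tool_rot: [-3.14, 0.001, 2.901]
force: [1.2, -6.7, -1.8]
grip_width: 0.0186
finger_force: 60.4
```

```bash
python3 -c "
from h import *
st()"
```

```text
t 18.2 phi -0.241 ring [0.5786 0.177 ] z 0.0476 rot [-3.14e+00  1.00e-03] F tool x,y,up -2.7 -6.2 -1.8 M [-1.43 -0.26 -0.04] ccw torque Fxr+Mz 0.58 q7 1.18
```

jog_arm([
  [-0.01,0.266,0,1,0],
  [0,0,0,0,0],
])

```text
clock: 18.4
position: [0.4838, 0.2084, 0.0476]
tool_rot: [-3.141, 0.001, 2.822]
force: [0.5, -8.3, -1.7]
grip_width: 0.0186
finger_force: 60.4
```

```bash
python3 -c "
from h import *
st()"
```

```text
t 18.4 phi -0.32 ring [0.5786 0.177 ] z 0.0476 rot [-3.141e+00  1.000e-03] F tool x,y,up -3.1 -7.7 -1.7 M [-1.65 -0.27  0.07] ccw torque Fxr+Mz 0.84 q7 1.11
```

jog_arm([
  [0,0.133,0,0.5,0],
  [0,0,0,0,0],
])

```text
clock: 18.6
position: [0.485, 0.2117, 0.0476]
tool_rot: [-3.14, 0.001, 2.783]
force: [-0.3, -7.8, -1.8]
grip_width: 0.0189
finger_force: 60.5
```

```bash
python3 -c "
from h import *
st()"
```

```text
t 18.6 phi -0.359 ring [0.5784 0.1766] z 0.0476 rot [-3.14e+00  1.00e-03] F tool x,y,up -2.5 -7.4 -1.8 M [-1.54 -0.32  0.24] ccw torque Fxr+Mz 0.99 q7 1.08
```

jog_arm([
  [0,0.04,0,0.15,0],
  [0,0,0,0,0],
  [0,0,0,0,0],
])

```text
clock: 18.9
position: [0.4853, 0.2125, 0.0477]
tool_rot: [-3.14, 0.0, 2.772]
force: [-0.5, -6.5, -1.6]
grip_width: 0.019
finger_force: 60.5
```

```bash
python3 -c "
from h import *
st();cam('side');st();cam('side');st();cam('side');st()"
```

```text
t 18.9 phi -0.369 ring [0.5784 0.1765] z 0.0477 rot [-3.14  0.  ] F tool x,y,up -1.9 -6.3 -1.6 M [-1.38 -0.22  0.31] ccw torque Fxr+Mz 0.94 q7 1.07
t 18.95 phi -0.369 ring [0.5784 0.1765] z 0.0476 rot [-3.14  0.  ] F tool x,y,up -2.0 -6.2 -1.9 M [-1.32 -0.26  0.29] ccw torque Fxr+Mz 0.91 q7 1.07
t 19.0 phi -0.37 ring [0.5784 0.1765] z 0.0477 rot [-3.14  0.  ] F tool x,y,up -2.2 -7.1 -0.9 M [-1.38 -0.16  0.33] ccw torque Fxr+Mz 1.04 q7 1.07
t 19.05 phi -0.37 ring [0.5784 0.1764] z 0.0477 rot [-3.14  0.  ] F tool x,y,up -2.3 -5.5 -1.5 M [-1.37 -0.19  0.31] ccw torque Fxr+Mz 0.86 q7 1.07
```

jog_arm([
  [0,0.12,0,0.45,0],
  [0,0,0,0,0],
  [0,0,0,0,0],
])

```text
clock: 19.35
position: [0.4867, 0.2159, 0.0476]
tool_rot: [-3.14, 0.001, 2.736]
force: [0.0, -6.2, -2.2]
grip_width: 0.0189
finger_force: 60.5
```

```bash
python3 -c "
from h import *
st();cam('side');st();cam('side');st();cam('side');st()"
```

```text
t 19.35 phi -0.406 ring [0.5784 0.1765] z 0.0476 rot [-3.14e+00  1.00e-03] F tool x,y,up -2.5 -5.7 -2.2 M [-1.38 -0.29  0.34] ccw torque Fxr+Mz 0.91 q7 1.04
t 19.4 phi -0.405 ring [0.5783 0.1765] z 0.0476 rot [-3.14e+00  1.00e-03] F tool x,y,up -2.4 -6.1 -2.3 M [-1.33 -0.23  0.36] ccw torque Fxr+Mz 0.97 q7 1.04
t 19.45 phi -0.405 ring [0.5783 0.1766] z 0.0476 rot [-3.14e+00  1.00e-03] F tool x,y,up -2.3 -5.1 -1.2 M [-1.37 -0.2   0.37] ccw torque Fxr+Mz 0.88 q7 1.04
t 19.5 phi -0.405 ring [0.5783 0.1766] z 0.0476 rot [-3.14  0.  ] F tool x,y,up -3.2 -6.1 -1.7 M [-1.34 -0.22  0.38] ccw torque Fxr+Mz 0.98 q7 1.04
```

jog_arm([
  [0,-0.08,0,-0.3,0],
  [0,0,0,0,0],
  [0,0,0,0,0.6],
  [0,0,0,0,0.6],
  [0,0,0,0,0.6],
  [0,0,0,0,0.6],
  [0,0,0,0,0.6],
])

```text
clock: 20.2
position: [0.4855, 0.2157, 0.0478]
tool_rot: [3.141, 0.0, 2.755]
force: [0.5, 0.5, 0.5]
grip_width: 0.051
finger_force: 0.0
```

jog_arm([
  [0,0,-0.3,0,0.6],
  [0,0,-0.6,0,0.6],
  [0,0,-1,0,0.6],
  [0,0,-1,0,0.6],
  [0,0,-1,0,0.6],
  [0,0,-1,0,0.6],
  [0.5,0,-1,0,0.6],
  [0.5,0,-0.5,0,0.6],
  [0,0,0,0,0.6],
  [0,0,0,0,0.6],
])

```text
clock: 21.2
position: [0.4577, 0.2269, 0.24]
tool_rot: [3.141, 0.0, 2.756]
force: [0.5, -0.5, -0.9]
grip_width: 0.0513
finger_force: 0.0
```

```bash
python3 -c "
from h import *
st();g=cam('side');save(g,'end.png',(220,60,370,210),4)"
```

```text
t 21.2 phi -0.386 ring [0.5501 0.1893] z 0.24 rot [3.141 0.   ] F tool x,y,up -0.6 -0.2 -0.9 M [-0.03 -0.    0.01] ccw torque Fxr+Mz 0.04 q7 0.85
```

View pics/end.png

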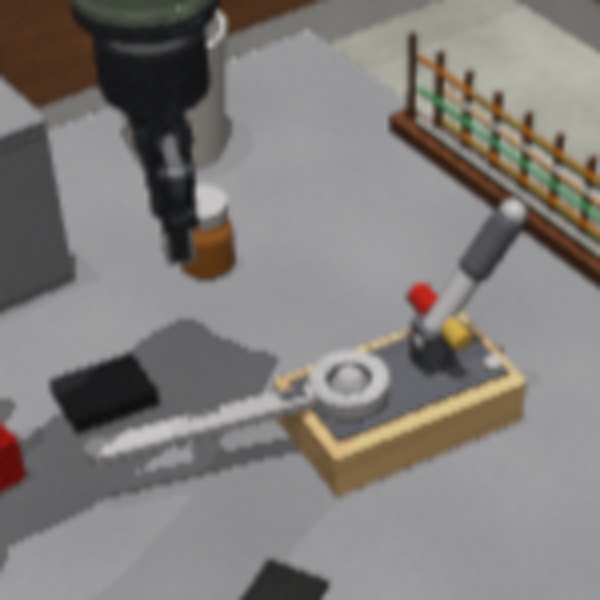

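The ring (crop pixel (348,378)) is still on the head with its point showing, and the gripper is clear. Handing in.

```bash
python3 -c "
from h import *
print(bot.job_done())"
```

```text
the job is handed in; nothing more can be done
None
```

The job is handed in at about 21 s, with no verdict shown: the bolt is run in and tightened to about 0.95 N m (measured at the wrist; the limits are 0.8 to 1.4), and the released wrench is sitting with its ring on the bolt head.

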